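# Clear the carving bench into its trays

## Robot

A 6-joint arm with a two-finger parallel gripper is mounted at the origin on the work surface. World frame = base frame: x ahead of the robot, y to its left, z up, the work surface at z = 0. Lengths are in mm, angles in rad, forces in N, time in s.
With the tool pointing down it reaches from about 400 to 925 mm from the base axis. Payload 12.5 kg.
Tool frame: the origin (TCP) lies on the mounting face of the last link; the fingertips stand 190 mm ahead of it and the grasp point (between the pads) lies 171 mm ahead of it; z points along the fingers, y is the line along which they close (so a half turn about z gives the same grasp; the last joint's range is limited). The gripper opens to 95 mm and grips with 3 to 60 N. Pads are 20 mm wide; open, the fingers measure 119 mm over their backs; the gripper's body (75 mm by 180 mm) begins 59 mm behind the grasp point.
Start: joints at [-1.332, 0.491, 1.559, -0, 1.092, -0.106], TCP at [211.274, -588.207, 404.761] pointing down, gripper open.
Joint ranges: [-3.1, 3.1], [-0.84, 2.19], [0.05, 2.79], [-1.13, 4.28], [0.06, 2.93], [-2.69, 2.69]. Speed limits (rad/s): [2.22, 2.22, 2.79, 3.14, 3.14, 3.14].

## Interface

Orientations are given as [roll, pitch, yaw] about the fixed x, y, z axes, in that order (R = Rz(yaw) Ry(pitch) Rx(roll)).
In Python, from cell import * gives the robot as it stands.
- The arm moves only by the tool arm_command, never from a script. Its argument "rows" is a list that holds one entry, the list of rows, each a list of 7 numbers: the shift along the tool's x, y, z normalised to -1 to 1, where 1 is 0.15 m, then the turn, a rotation vector about the tool's x, y, z normalised to -1 to 1, where 1 is 360 degrees, then the opening, from -1 (shut) to 1 (fully open). A call has 1 to 10 rows; each row is the pose to reach, as a shift and turn from the pose commanded when the call began, along the tool's axes at that moment, turning the shorter way round; what a row does not reach only later rows make up. A row lasts 1/12 s, in which the tool goes at most 41.7 mm and 7.16 degrees, less where a joint would pass 70% of its speed; a pose out of reach is approached as far as the arm can. A call with a number of a shift or a turn outside -1 to 1 is refused whole. A call with a gripper value outside its range is refused whole. The fingers move at their own pace and stop on an object; the grip force is fixed at half the most. Time passes only in rows, so rows that repeat a pose let the fingers close. It gives the time, the measured TCP pose, the force, the opening and the grip force at its end, in the units of the state.
- state(): the state, without advancing time (a new reading comes with each control period).
- read_camera(name): name is "scene" or "top" or "wrist"; returns (picture, depth): 384x512x3 uint8, red, green, blue; 384x512 float32, mm along the optical axis (not along the pixel's ray), 0 where there is no reading.
- get_calibration(name): a dict with "camera_matrix" (3x3 intrinsics, pixels), "D" ([k1, k2, p1, p2, k3] as OpenCV has them; the pictures are not rectified), "position" and "orientation" of the camera in the world; the wrist camera has in their place "hand_eye" (4x4, takes a point from camera to tool coordinates, whose origin is the TCP and whose axes are the flange's). Camera axes: x right, y up, looking along -z (the intrinsics and any distortion apply to the point x, -y, -z); pixel columns grow to the right and rows downward; lengths in mm; the calibration is good to about 2 mm. A picture is of the moment at which its call begins: read the wrist's pose just before it. get_calibration takes no time and is no camera call.
- job_done(): hands the job in; it is judged then, once.
The state is a dict: "t": time; "joints": joint angles; "qvel": joint speeds; "tau": joint torques, N m; "eef_pos": TCP position; "tcp_rot": TCP orientation; "ft_force": force on the tool from outside, world axes, zero at the start; "moment": the same for the moment, N m; "opening": opening from 0.0 (shut) to 1.0 (fully open); "grip_force": force on a finger pad.
Only numpy, scipy, OpenCV 4.12 (cv2) and the standard library are available. Lean on these libraries where they do the work, as an engineer would, in place of code of your own. Each camera call takes 0.05 s, during which the arm holds its last target. There are 200 camera calls.

## Task

Clear up the carving bench: put the two round rosettes in the round dish, the two square corner blocks in the square tray, and the short palm gouge lengthwise in the long tray. Every piece must lie flat on the floor of its tray with its carved face up, none leaning on a wall or on another piece. Leave the sharpening stone and the tape measure where they lie.

Things in the scene. Friction and masses are not known exactly. Their poses are not given: they have to be found in the camera images.
- rosette_large: Large carved rosette: pale wooden disc, 50 mm diameter, 22 mm thick at its side, eight radial petals and a round boss standing up to 5 mm above that. Loose, about 30 g. Origin: centre of the underside; z up through the carved face.
- rosette_small: Small carved rosette: pale wooden disc, 36 mm diameter, 18 mm thick at its side, six radial petals and a boss standing up to 4 mm above that. Loose, about 18 g. Origin: centre of the underside; z up through the carved face.
- block_large: Large corner block: pale wooden square block, 44 x 44 mm, 24 mm high, raised border and round button (2 mm) on top. Loose, about 35 g. Origin: centre of the underside; z up through the carved face. x and y square to its sides.
- block_small: Small corner block: pale wooden square block, 32 x 32 mm, 18 mm high, raised border and round button (2 mm) on top. Loose, about 15 g. Origin: centre of the underside; z up through the carved face. x and y square to its sides.
- gouge: Short palm gouge, 124 mm long, lying flat: brown wooden handle 76 mm long, 24 mm wide, 22 mm high, brass ferrule, steel blade 9 mm wide. Origin: underside, middle of the whole length; x along the tool to the blade tip, z up. The handle runs from x = -62 to +14 mm; centre of mass about x = -20 mm. Loose, about 70 g.
- dish: Round plywood dish, open on top: outside diameter 150 mm, inside 140 mm. Fixed to the bench; lies level. Floor 5 mm thick, wall 5 mm thick and 20 mm high overall. Origin: centre of the underside, at bench height; z up.
- square_tray: Square plywood tray, open on top: outside 130 x 130 mm, inside 120 x 120 mm; x and y square to its sides. Fixed to the bench; lies level. Floor 5 mm thick, wall 5 mm thick and 20 mm high overall. Origin: centre of the underside, at bench height; z up.
- long_tray: Long plywood tray, open on top: outside 210 mm along its x by 92 mm along its y, inside 200 x 82 mm. Fixed to the bench; lies level. Floor 5 mm thick, wall 5 mm thick and 20 mm high overall. Origin: centre of the underside, at bench height; z up.
- stone: Grey sharpening stone, 85 mm along its x, 32 mm along its y, 14 mm high, lying flat and loose. To be left alone. Origin: centre of the underside; z up.
- tape: Black tape measure with a round yellow disc on top, 48 x 44 mm, 28 mm high, loose. To be left alone. Origin: centre of the underside; z up.

How it is judged (in metres and radians):
At the end, for the whole second after the job is handed in: Centres: rosettes within 50 (large), 56 mm (small) of the dish's; blocks within 43, 49 mm of the square tray's along each side; gouge within 45 mm lengthwise, 34 mm crosswise and 0.4 rad of the long tray. Undersides within 4 mm of its floor, tilt under 0.12 rad, at rest (horizontal distance between rosette_large and dish below 0.05 m and z of rosette_large in the frame of dish between 0.001 and 0.009 m and angle between each of rosette_large, rosette_small, block_large, block_small, gouge's own z axis and vertical below 0.12 rad and linear speed of each of rosette_large, rosette_small, block_large, block_small, gouge below 0.02 m/s and angular speed of each of rosette_large, rosette_small, block_large, block_small, gouge below 0.3 rad/s and horizontal distance between rosette_small and dish below 0.056 m and z of rosette_small in the frame of dish between 0.001 and 0.009 m and x of block_large in the frame of square_tray between -0.043 and 0.043 m and y of block_large in the frame of square_tray between -0.043 and 0.043 m and z of block_large in the frame of square_tray between 0.001 and 0.009 m and x of block_small in the frame of square_tray between -0.049 and 0.049 m and y of block_small in the frame of square_tray between -0.049 and 0.049 m and z of block_small in the frame of square_tray between 0.001 and 0.009 m and x of gouge in the frame of long_tray between -0.045 and 0.045 m and y of gouge in the frame of long_tray between -0.034 and 0.034 m and angle between the x axis of gouge and the x axis of long_tray, either way round below 0.4 rad and z of gouge in the frame of long_tray between 0.001 and 0.009 m); the robot touches nothing.
It fails at once if The sharpening stone is moved more than 20 mm from where it lay (distance of stone from where it was at the start of the episode above 0.02 m).
It fails at once if The tape measure is moved more than 20 mm from where it lay (distance of tape from where it was at the start of the episode above 0.02 m).
It also fails if it takes over 112 s, if anything falls off the work surface, if the arm or the gripper's body presses on something with over 40 N, if the wrist force passes 120 N, or if a joint passes its speed limit or range.

## Working session

There is one attempt and no reset: what is moved stays moved. The work goes in short steps, Python scripts to look and compute and a tool call to move; the robot and the scene stay as the last step left them, time stands still between calls to the robot, and variables do not carry over. Pictures are saved under pics/ and viewed, at most 14 in all, crops included, and the job is handed in when it is done.

Besides the shell and the picture viewer there is one more tool, called by a JSON object that holds its "method" and its "body". arm_command: Moves the arm, as the interface text tells. Its arguments: {"type":"object","properties":{"rows":{"type":"array","items":{"type":"array","items":{"type":"array","items":{"type":"number","minimum":-1,"maximum":1}}}}},"required":["rows"]}

```bash
mkdir -p pics; ls; python3 - <<'E'
from cell import *
import cv2,numpy as np
s=state();print(s)
for n in("top","scene"):
    im,d=read_camera(n);c=get_calibration(n);print(n,c)
    cv2.imwrite(f"pics/{n}0.png",im[:,:,::-1]);np.savez(f"{n}0.npz",im=im,d=d)
print(get_calibration("wrist"))
E
```

```text
pics
{'t': 0.0, 'joints': array([-1.33156508e+00,  4.91600915e-01,  1.55944701e+00, -8.09759863e-06,
        1.09168790e+00, -1.05571564e-01]), 'qvel': array([ 0.00019952,  0.00140885, -0.00139326, -0.00080866, -0.00073424,
        0.00034191]), 'tau': array([-3.15790828e-06, -6.12661815e+01, -2.58182484e+01,  6.91680377e-02,
        4.82427387e-02, -1.11504060e-04]), 'eef_pos': array([ 211.28905743, -588.1780613 ,  404.13676866]), 'tcp_rot': array([-3.14045509e+00, -1.13320250e-04,  3.44806478e-01]), 'ft_force': array([-0.28647667,  0.21386642, -0.33798318]), 'moment': array([ 0.01236808,  0.02515269, -0.0015546 ]), 'grip_force': 0.0, 'opening': 1.000365287464055}
top {'camera_matrix': array([[384.57633129,   0.        , 258.90610264],
       [  0.        , 384.57633129, 195.59761337],
       [  0.        ,   0.        ,   1.        ]]), 'D': array([-0.02340023,  0.        ,  0.        ,  0.        ,  0.        ]), 'position': array([ 390.57778896,   -2.83952072, 1032.10318937]), 'orientation': array([ 0.10403037, -0.0087274 , -1.56196528])}
scene {'camera_matrix': array([[432.98060
[... 246 characters left out ...]
-529.15090609,  849.61931503]), 'orientation': array([ 0.62032658, -0.00161631,  0.49067785])}
{'camera_matrix': array([[334.08852961,   0.        , 252.44206278],
       [  0.        , 334.08852961, 201.96849394],
       [  0.        ,   0.        ,   1.        ]]), 'D': array([-0.07942136,  0.        ,  0.        ,  0.        ,  0.        ]), 'hand_eye': array([[-7.82680566e-04,  9.63091663e-01,  2.69172502e-01,
         7.63194979e+01],
       [ 9.99999682e-01,  7.95040665e-04,  6.30944144e-05,
         4.46981286e-01],
       [-1.53237380e-04,  2.69172465e-01, -9.63091979e-01,
         2.05908276e+01],
       [ 0.00000000e+00,  0.00000000e+00,  0.00000000e+00,
         1.00000000e+00]])}
```

View pics/top0.png

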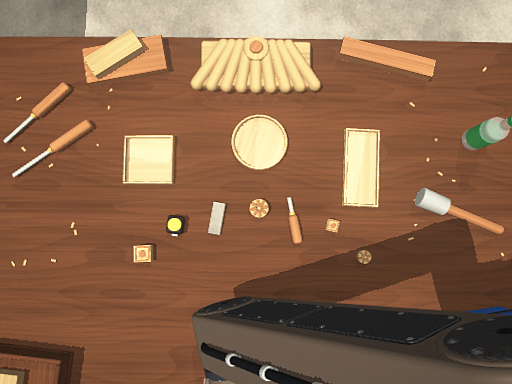

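View pics/scene0.png

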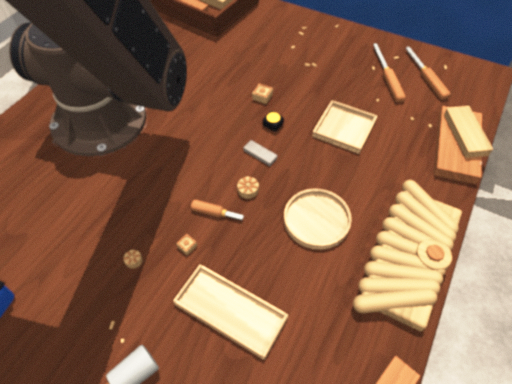

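The top view shows the large rosette at (259,208), small rosette (364,257, in the arm's shadow), large block (143,254), small block (333,226), gouge (294,220, blade up-image), stone (217,218) and tape (175,225). The dish is at (260,142), the square tray at (149,160) and the long tray at (361,168). The scene view shows the same layout.

```bash
cat > h.py <<'E'
from cell import *
import cv2,numpy as np
from scipy.spatial.transform import Rotation as Ro
def T_tool(s=None):
    s=s or state();T=np.eye(4);T[:3,:3]=Ro.from_euler('xyz',s['tcp_rot']).as_matrix();T[:3,3]=s['eef_pos'];return T
def campose(n,s=None):
    c=get_calibration(n)
    if n=='wrist': return c,T_tool(s)@c['hand_eye']
    T=np.eye(4);T[:3,:3]=Ro.from_euler('xyz',c['orientation']).as_matrix();T[:3,3]=c['position'];return c,T
def cloud(n,d,s=None):
    c,T=campose(n,s);v,u=np.mgrid[:d.shape[0],:d.shape[1]]
    p=cv2.undistortPoints(np.stack([u,v],-1).reshape(-1,1,2).astype(np.float32),c['camera_matrix'],c['D']).reshape(*d.shape,2)
    P=np.stack([p[...,0]*d,-p[...,1]*d,-d],-1)@T[:3,:3].T+T[:3,3]
    P[d<=0]=np.nan;return P
def proj(n,w,s=None):
    c,T=campose(n,s);q=(np.atleast_2d(w)-T[:3,3])@T[:3,:3];q=q*[1,-1,-1]
    return cv2.projectPoints(q,np.zeros(3),np.zeros(3),c['camera_matrix'],c['D'])[0].reshape(-1,2)
E
cat > m.py <<'E'
from h import *
px={'rosL':(259,208),'rosS':(364,257),'blkL':(143,254),'blkS':(333,226),'gouge':(294,220),'stone':(217,218),'tape':(175,225),'dish':(260,142),'sq':(149,160),'long':(361,168)}
C={n:cloud(n,np.load(n+'0.npz')['d']) for n in('top','scene')}
for k,(u,v) in px.items():
    c0=C['top'][v,u];print(k,c0.round(0))
    for n in C:
        P=C[n].reshape(-1,3);r={'dish':82,'sq':98,'long':120,'gouge':80}.get(k,45)
        m=np.hypot(*(P[:,:2]-c0[:2]).T)<r; b=m&(abs(P[:,2])<6);z0=np.median(P[b,2])
        h=12 if k in('dish','sq','long') else 8
        q=P[m&(P[:,2]>z0+h)]
        if len(q)<5: print(n,len(q));continue
        R=cv2.minAreaRect(q[:,:2].astype(np.float32))
        print('  ',n,len(q),'z0 %.1f z95 %.1f'%(z0,np.percentile(q[:,2],95)),'mean',q.mean(0).round(1),'rect',np.round(R[0],1),np.round(R[1],1),round(R[2],1))
E
python3 m.py
```

```text
rosL [463. -11.  30.]
   top 279 z0 0.2 z95 27.0 mean [463.8  -8.9  23.4] rect [463.5  -8.6] [47.4 47.7] 89.9
   scene 340 z0 -0.2 z95 26.1 mean [466.9 -16.1  21.5] rect [465.1 -13. ] [48.2 48.4] 59.5
rosS [ 338. -286.   22.]
   top 158 z0 0.2 z95 21.6 mean [ 338.8 -286.2   18.1] rect [ 338.8 -286.6] [33.4 33.9] 89.3
   scene 234 z0 0.3 z95 21.3 mean [ 342.2 -290.    17.9] rect [ 340.8 -289.1] [33.9 34.7] 38.3
blkL [341. 287.  30.]
   top 315 z0 0.4 z95 28.1 mean [343.  289.4  24.6] rect [342.4 290.4] [44.  44.3] 2.6
   scene 247 z0 -0.2 z95 27.1 mean [346.1 284.1  21.4] rect [344.1 288.3] [44.3 46. ] 2.6
blkS [ 418. -206.   20.]
   top 156 z0 0.3 z95 21.6 mean [ 420.5 -203.6   18.3] rect [ 420.5 -204.4] [32.2 32. ] 76.6
   scene 226 z0 -0.0 z95 21.1 mean [ 423.  -208.7   17.7] rect [ 421.4 -207.4] [31.8 33. ] 76.0
gouge [ 433. -103.   23.]
   top 349 z0 0.3 z95 24.5 mean [423.8 -99.3  19.5] rect [424.4 -74. ] [122.7  80.3] 18.8
   scene 497 z0 -0.2 z95 23.9 mean [ 429.3 -100.    17.9] rect [423.8 -76.1] [123.7  84.3] 19.1
stone [436.  99.  15.]
   top 394 z0 0.4 z95 17.3 mean [437. 
[... 261 characters left out ...]
7 z0 -0.1 z95 31.2 mean [423.  200.7  24. ] rect [420.8 206.3] [45.4 47.5] 81.5
dish [645. -13.   3.]
   top 331 z0 4.0 z95 22.9 mean [643.3  -8.8  19.9] rect [642.7  -8.4] [148.2 146.6] 89.7
   scene 459 z0 4.1 z95 22.0 mean [644.3 -12.8  19.4] rect [643.1 -11.5] [147.9 149.1] 32.0
sq [592. 288.   4.]
   top 465 z0 2.3 z95 23.3 mean [593.6 288.8  19.4] rect [592.7 287.1] [130.9 131.9] 0.7
   scene 396 z0 2.2 z95 21.8 mean [594.9 282.5  18.4] rect [593.5 284.9] [132.4 137.6] 0.8
long [ 576. -287.    6.]
   top 500 z0 1.3 z95 22.7 mean [ 579.  -285.7   18.9] rect [ 577.8 -285. ] [ 93.9 211.4] 87.7
   scene 941 z0 0.9 z95 21.9 mean [ 580.1 -289.3   18.8] rect [ 577.1 -287.2] [ 93.6 210.3] 87.8
```

```bash
cat > goal.py <<'E'
# usage: goal.py "x y zgrasp yawdeg" ... -> cumulative tool-axis shift/turn in move units from the present (or the previous goal)
from h import *
import sys
T=T_tool();s=state();print('t %.2f grasp pt'%s['t'],(T@[0,0,171,1])[:3].round(1),'yaw %.1f'%np.degrees(s['tcp_rot'][2]),'roll/pitch',np.degrees(s['tcp_rot'][:2]).round(2),'j',s['joints'].round(2),'open %.2f'%s['opening'],'F',s['ft_force'].round(1))
for a in sys.argv[1:]:
    x,y,z,w=map(float,a.split());G=np.eye(4);G[:3,:3]=Ro.from_euler('xyz',[180,0,w],degrees=True).as_matrix();G[:3,3]=[x,y,z+171]
    D=np.linalg.inv(T)@G
    print(a,'->',(D[:3,3]/150).round(3),np.degrees(Ro.from_matrix(D[:3,:3]).as_rotvec()/360).round(4));T=G
E
python3 goal.py "340 -288 150 90" "340 -288 22 90" "340 -288 120 90"
python3 - <<'E'
from h import *
for n in('top','scene'):
    P=cloud(n,np.load(n+'0.npz')['d']).reshape(-1,3)
    for k,c,r in(('dish',(643,-10),50),('sq',(593,286),45),('long',(577.5,-286),30)):
        m=np.hypot(*(P[:,:2]-c).T)<r;print(n,k,'floor',np.median(P[m,2]).round(1),P[m,2].std().round(1))
    # gouge handle fit
    m=(P[:,2]>14)&(P[:,0]>350)&(P[:,0]<520)&(P[:,1]<-60)&(P[:,1]>-140);q=P[m]
    R=cv2.minAreaRect(q[:,:2].astype(np.float32));print('handle',np.round(R[0],1),np.round(R[1],1),R[2])
    m=(P[:,2]>6)&(P[:,0]>350)&(P[:,0]<520)&(P[:,1]<-60)&(P[:,1]>-140);q=P[m]
    R=cv2.minAreaRect(q[:,:2].astype(np.float32));print('all',np.round(R[0],1),np.round(R[1],1),R[2])
E
```

```text
t 0.10 grasp pt [ 211.2 -588.   233.2] yaw 19.8 roll/pitch [-1.7994e+02 -1.0000e-02] j [-1.33  0.49  1.56  0.    1.09 -0.11] open 1.00 F [0.  0.2 1. ]
340 -288 150 90 -> [ 1.484 -1.593  0.557] [-1.000e-04 -1.000e-04 -1.951e-01]
340 -288 22 90 -> [ 0.    -0.     0.853] [ 0.  0. -0.]
340 -288 120 90 -> [ 0.     0.    -0.653] [ 0.  0. -0.]
top dish floor 5.4 2.0
top sq floor 5.6 2.0
top long floor 5.2 1.9
handle [ 433.  -100.7] [123.   24.2] 11.933337211608887
all [442.8 -95.8] [144.  28.] 16.367380142211914
scene dish floor 4.9 1.5
scene sq floor 4.5 1.6
scene long floor 5.3 1.5
handle [ 432.9 -104.6] [120.2  24. ] 11.262988090515137
all [ 433.7 -104.8] [124.1  24.6] 11.262988090515137
```

{"method": "arm_command", "body": {"rows": [[[0.742, -0.797, 0.28, 0, 0, 0, 0.2], [0.742, -0.797, 0.28, 0, 0, 0, 0.2], [0.742, -0.797, 0.28, 0, 0, 0, 0.2], [0.742, -0.797, 0.28, 0, 0, 0, 0.2], [0.742, -0.797, 0.28, 0, 0, 0, 0.2], [0.742, -0.797, 0.28, 0, 0, 0, 0.2]]]}}

```text
t: 0.6
eef_pos: [276.4, -436.6, 362.5]
tcp_rot: [-3.141, 0.0, 0.347]
ft_force: [-0.7, -0.3, 0.1]
opening: 0.639
grip_force: 0.0
```

{"method": "arm_command", "body": {"rows": [[[0.742, -0.797, 0.277, 0, 0, -0.195, 0.2], [0.742, -0.797, 0.277, 0, 0, -0.195, 0.2], [0.742, -0.797, 0.277, 0, 0, -0.195, 0.2], [0.742, -0.797, 0.277, 0, 0, -0.195, 0.2], [0.742, -0.797, 0.277, 0, 0, -0.195, 0.2], [0.742, -0.797, 0.277, 0, 0, -0.195, 0.2], [0.742, -0.797, 0.277, 0, 0, -0.195, 0.2], [0.742, -0.797, 0.277, 0, 0, -0.195, 0.2], [0.742, -0.797, 0.277, 0, 0, -0.195, 0.2], [0.742, -0.797, 0.277, 0, 0, -0.195, 0.2]]]}}

```text
t: 1.43
eef_pos: [340.2, -289.3, 321.4]
tcp_rot: [3.141, 0.001, 1.576]
ft_force: [-0.4, -0.3, 0.4]
opening: 0.599
grip_force: 0.0
```

{"method": "arm_command", "body": {"rows": [[[0, 0, 0, 0, 0, 0, 0.2], [0, 0, 0, 0, 0, 0, 0.2], [0, 0, 0, 0, 0, 0, 0.2]]]}}

```text
t: 1.68
eef_pos: [340.0, -288.6, 321.2]
tcp_rot: [3.141, 0.0, 1.566]
ft_force: [-1.1, 0.1, 0.0]
opening: 0.598
grip_force: 0.0
```

```bash
cat > look.py <<'E'
from h import *
import sys
# look.py name x y r hmin : wrist cloud about x,y
n,x,y,r,h=sys.argv[1],*map(float,sys.argv[2:6])
s=state();im,d=read_camera('wrist');cv2.imwrite(f'pics/{n}.png',im[:,:,::-1]);P=cloud('wrist',d,s).reshape(-1,3)
m=np.hypot(P[:,0]-x,P[:,1]-y)<r;q=P[m&(P[:,2]>h)]
R=cv2.minAreaRect(q[:,:2].astype(np.float32));print(len(q),'bench',np.median(P[m&(P[:,2]<8),2]).round(1),'z95',np.percentile(q[:,2],95).round(1),'mean',q.mean(0).round(1),np.round(R[0],1),np.round(R[1],1),round(R[2],1))
E
python3 look.py w1 340 -288 40 9; python3 goal.py "340 -288 22 90"
```

```text
26197 bench -0.6 z95 249.2 mean [ 340.  -268.3  214.2] [ 339.9 -282.2] [49.2 77.2] 88.8
t 1.73 grasp pt [ 340.  -288.5  150.2] yaw 89.8 roll/pitch [1.7999e+02 2.0000e-02] j [-0.85  0.36  2.08 -0.    0.7  -0.85] open 0.60 F [ 0.2 -0.6 -0.1]
340 -288 22 90 -> [0.003 0.    0.855] [ 0.      0.     -0.0006]
```

```bash
sed -i 's/P\[:,2\]>h)/P[:,2]>h)\&(P[:,2]<45)/; s/q=P\[m&(P\[:,2\]>h)&/q=P[m\&(P[:,2]>h)\&/' look.py; python3 look.py w1 340 -288 40 9
```

```text
1261 bench -0.6 z95 19.6 mean [ 339.3 -288.1   17.6] [ 339.5 -289.2] [34.8 35.3] 82.3
```

View pics/w1.png

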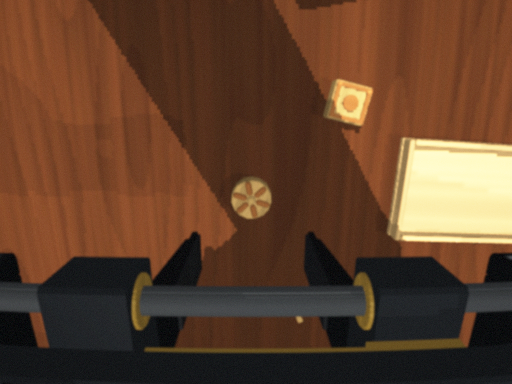

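The wrist view shows the small rosette at (251,198), carved face up and centred between the fingers, with the small block at (348,103). The depth readings agree with the fixed cameras. Next: descend and grip.

{"method": "arm_command", "body": {"rows": [[[0.007, 0, 0.4, 0, 0, 0, 0.2], [0.007, 0, 0.7, 0, 0, 0, 0.2], [0.007, 0, 0.8, 0, 0, 0, 0.2], [0.007, 0, 0.85, 0, 0, 0, 0.2], [0.007, 0, 0.85, 0, 0, 0, 0.2], [0.007, 0, 0.85, 0, 0, 0, 0.2]]]}}

```text
t: 2.28
eef_pos: [340.1, -287.1, 193.9]
tcp_rot: [-3.141, -0.001, 1.569]
ft_force: [0.5, -0.1, 0.4]
opening: 0.597
grip_force: 0.0
```

{"method": "arm_command", "body": {"rows": [[[0, 0, 0, 0, 0, 0, -1], [0, 0, 0, 0, 0, 0, -1], [0, 0, 0, 0, 0, 0, -1], [0, 0, 0, 0, 0, 0, -1], [0, 0, 0, 0, 0, 0, -1], [0, 0, 0, 0, 0, 0, -1], [0, 0, 0, 0, 0, 0, -1], [0, 0, 0, 0, 0, 0, -1]]]}}

```text
t: 2.95
eef_pos: [340.0, -287.0, 194.2]
tcp_rot: [3.141, 0.001, 1.57]
ft_force: [0.5, 0.3, 6.8]
opening: 0.371
grip_force: 30.0
```

{"method": "arm_command", "body": {"rows": [[[0, 0, -0.15, 0, 0, 0, -1], [0, 0, -0.35, 0, 0, 0, -1], [0, 0, -0.6, 0, 0, 0, -1], [0, 0, -0.6, 0, 0, 0, -1]]]}}

```text
t: 3.28
eef_pos: [340.4, -287.2, 288.7]
tcp_rot: [3.137, 0.005, 1.57]
ft_force: [0.4, 0.5, 0.1]
opening: 0.371
grip_force: 30.0
```

```bash
python3 goal.py "643 -42 112 90" "643 -42 29 90"
```

```text
t 3.28 grasp pt [ 341.2 -288.1  117.7] yaw 90.0 roll/pitch [179.73   0.31] j [-0.85  0.42  2.11 -0.    0.6  -0.85] open 0.37 F [0.4 0.5 0.1]
643 -42 112 90 -> [1.636 2.016 0.038] [ 0.0008  0.0009 -0.0001]
643 -42 29 90 -> [0.    0.    0.553] [ 0.  0. -0.]
```

{"method": "arm_command", "body": {"rows": [[[0.545, 0.672, 0, 0, 0, 0, -1], [0.545, 0.672, 0, 0, 0, 0, -1], [0.545, 0.672, 0, 0, 0, 0, -1], [0.545, 0.672, 0, 0, 0, 0, -1]]]}}

```text
t: 3.62
eef_pos: [444.1, -202.1, 284.0]
tcp_rot: [3.14, 0.001, 1.573]
ft_force: [-0.3, 0.4, -0.6]
opening: 0.37
grip_force: 30.0
```

{"method": "arm_command", "body": {"rows": [[[0.545, 0.672, 0, 0, 0, 0, -1], [0.545, 0.672, 0, 0, 0, 0, -1], [0.545, 0.672, 0, 0, 0, 0, -1], [0.545, 0.672, 0, 0, 0, 0, -1]]]}}

```text
t: 3.95
eef_pos: [545.1, -120.3, 283.7]
tcp_rot: [3.139, 0.0, 1.573]
ft_force: [-1.0, 1.0, -0.8]
opening: 0.374
grip_force: 30.0
```

{"method": "arm_command", "body": {"rows": [[[0.545, 0.672, 0, 0, 0, 0, -1], [0.545, 0.672, 0, 0, 0, 0, -1], [0.545, 0.672, 0, 0, 0, 0, -1], [0.545, 0.672, 0, 0, 0, 0, -1], [0.545, 0.672, 0, 0, 0, 0, -1], [0.545, 0.672, 0, 0, 0, 0, -1]]]}}

```text
t: 4.45
eef_pos: [641.9, -42.0, 283.1]
tcp_rot: [-3.14, 0.0, 1.571]
ft_force: [-2.0, -0.2, -0.4]
opening: 0.373
grip_force: 30.0
```

```bash
python3 goal.py "643 -42 30 90"; python3 look.py w2 643 -42 60 12
```

```text
t 4.45 grasp pt [641.7 -42.  112.1] yaw 90.0 roll/pitch [-179.91    0.  ] j [-0.17  0.65  1.63 -0.    0.87 -0.17] open 0.37 F [-2.  -0.2 -0.4]
643 -42 30 90 -> [0.    0.008 0.547] [-0.0002  0.     -0.    ]
617 bench 4.4 z95 20.1 mean [640.1 -60.5  17.7] [642.2 -59.9] [ 26.2 119.4] 87.2
```

View pics/w2.png

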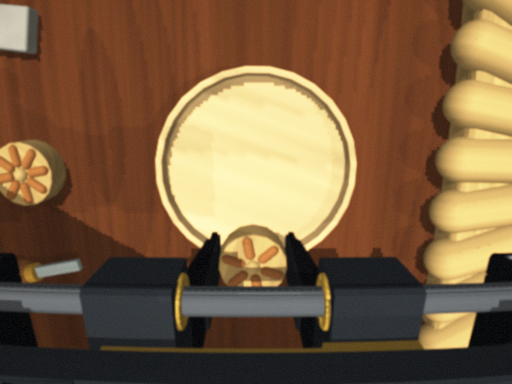

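The rosette is held level at (254,258), over the near part of the dish (centre at about (255,160)). Lowering it and releasing.

{"method": "arm_command", "body": {"rows": [[[0, 0.008, 0.25, 0, 0, 0, -1], [0, 0.008, 0.42, 0, 0, 0, -1], [0, 0.008, 0.5, 0, 0, 0, -1], [0, 0.008, 0.54, 0, 0, 0, -1], [0, 0.008, 0.555, 0, 0, 0, -1], [0, 0.008, 0.555, 0, 0, 0, -1], [0, 0.008, 0.555, 0, 0, 0, -1]]]}}

```text
t: 5.08
eef_pos: [643.9, -42.2, 201.7]
tcp_rot: [3.14, 0.0, 1.57]
ft_force: [0.2, -0.0, -0.2]
opening: 0.368
grip_force: 30.0
```

{"method": "arm_command", "body": {"rows": [[[0, 0, 0, 0, 0, 0, 0.1], [0, 0, 0, 0, 0, 0, 0.1], [0, 0, 0, 0, 0, 0, 0.1], [0, 0, 0, 0, 0, 0, 0.1]]]}}

```text
t: 5.42
eef_pos: [643.8, -41.9, 200.9]
tcp_rot: [3.141, 0.0, 1.57]
ft_force: [0.5, 0.5, -1.0]
opening: 0.54
grip_force: 0.0
```

{"method": "arm_command", "body": {"rows": [[[0, 0, -0.15, 0, 0, 0, 0.1], [0, 0, -0.4, 0, 0, 0, 0.1], [0, 0, -0.6, 0, 0, 0, 0.5], [0, 0, -0.6, 0, 0, 0, 0.5]]]}}

```text
t: 5.75
eef_pos: [644.6, -41.9, 296.4]
tcp_rot: [3.133, 0.001, 1.57]
ft_force: [0.6, -0.1, -0.2]
opening: 0.637
grip_force: 0.0
```

```bash
python3 look.py w3 643 -42 25 13; python3 goal.py "464.3 -10.8 125 90" "464.3 -10.8 24 90"
```

```text
1553 bench 4.4 z95 24.7 mean [645.  -42.9  22.5] [645.2 -43.9] [35.  34.3] 89.5
t 5.80 grasp pt [645.1 -42.  122.7] yaw 90.0 roll/pitch [1.7967e+02 6.0000e-02] j [-0.17  0.64  1.61 -0.    0.88 -0.17] open 0.68 F [-0.   0.5 -0.5]
464.3 -10.8 125 90 -> [ 0.206 -1.199 -0.022] [ 0.0009  0.0002 -0.0001]
464.3 -10.8 24 90 -> [ 0.    -0.     0.673] [ 0.  0. -0.]
```

{"method": "arm_command", "body": {"rows": [[[0.103, -0.6, 0, 0, 0, 0, 0.5], [0.103, -0.6, 0, 0, 0, 0, 0.5], [0.103, -0.6, 0, 0, 0, 0, 0.5], [0.103, -0.6, 0, 0, 0, 0, 0.5]]]}}

```text
t: 6.13
eef_pos: [551.6, -25.8, 289.9]
tcp_rot: [-3.139, -0.0, 1.57]
ft_force: [0.6, 0.2, 1.1]
opening: 0.748
grip_force: 0.0
```

{"method": "arm_command", "body": {"rows": [[[0.103, -0.6, 0, 0, 0, 0, 0.5], [0.103, -0.6, 0, 0, 0, 0, 0.5], [0.103, -0.6, 0, 0, 0, 0, 0.5], [0.103, -0.6, 0, 0, 0, 0, 0.5], [0.103, -0.6, 0, 0, 0, 0, 0.5], [0.103, -0.6, 0, 0, 0, 0, 0.5]]]}}

```text
t: 6.63
eef_pos: [465.4, -11.2, 290.3]
tcp_rot: [3.14, 0.0, 1.57]
ft_force: [-0.1, -0.9, -0.3]
opening: 0.749
grip_force: 0.0
```

```bash
python3 look.py w4 464 -11 40 14; python3 goal.py "464.5 -10.8 24 90"
```

```text
3072 bench -0.6 z95 24.9 mean [465.   -9.7  22.4] [465.  -11.3] [49.3 49. ] 43.2
t 6.68 grasp pt [465.4 -11.2 119.3] yaw 89.9 roll/pitch [1.7994e+02 2.0000e-02] j [-0.17  0.44  2.06 -0.    0.64 -0.17] open 0.75 F [ 0.7  0.  -0.3]
464.5 -10.8 24 90 -> [ 0.003 -0.006  0.635] [ 0.0002  0.     -0.0001]
```

{"method": "arm_command", "body": {"rows": [[[0, -0.003, 0.25, 0, 0, 0, 0.5], [0, -0.003, 0.48, 0, 0, 0, 0.5], [0, -0.003, 0.58, 0, 0, 0, 0.5], [0, -0.003, 0.635, 0, 0, 0, 0.5], [0, -0.003, 0.635, 0, 0, 0, 0.5], [0, -0.003, 0.635, 0, 0, 0, 0.5]]]}}

```text
t: 7.18
eef_pos: [464.0, -11.0, 195.2]
tcp_rot: [-3.142, 0.0, 1.57]
ft_force: [0.1, 0.1, -0.1]
opening: 0.746
grip_force: 0.0
```

{"method": "arm_command", "body": {"rows": [[[0, 0, 0, 0, 0, 0, -1], [0, 0, 0, 0, 0, 0, -1], [0, 0, 0, 0, 0, 0, -1], [0, 0, 0, 0, 0, 0, -1], [0, 0, 0, 0, 0, 0, -1], [0, 0, 0, 0, 0, 0, -1], [0, 0, 0, 0, 0, 0, -1], [0, 0, 0, 0, 0, 0, -1]]]}}

```text
t: 7.85
eef_pos: [463.5, -10.9, 195.9]
tcp_rot: [3.14, 0.0, 1.57]
ft_force: [-0.8, 0.0, 8.2]
opening: 0.517
grip_force: 30.0
```

{"method": "arm_command", "body": {"rows": [[[0, 0, -0.15, 0, 0, 0, -1], [0, 0, -0.35, 0, 0, 0, -1], [0, 0, -0.6, 0, 0, 0, -1], [0, 0, -0.6, 0, 0, 0, -1], [0, 0, -0.6, 0, 0, 0, -1]]]}}

```text
t: 8.27
eef_pos: [463.3, -10.8, 286.8]
tcp_rot: [3.137, 0.001, 1.57]
ft_force: [0.5, -0.2, -0.2]
opening: 0.517
grip_force: 30.0
```

```bash
python3 goal.py "644 16 115 90" "644 16 30 90"
```

```text
t 8.27 grasp pt [464.  -10.9 115.8] yaw 90.0 roll/pitch [1.7976e+02 4.0000e-02] j [-0.17  0.44  2.07 -0.    0.62 -0.17] open 0.52 F [ 0.5 -0.2 -0.2]
644 16 115 90 -> [0.179 1.204 0.011] [ 0.0007  0.0001 -0.0001]
644 16 30 90 -> [0.    0.    0.567] [ 0.  0. -0.]
```

{"method": "arm_command", "body": {"rows": [[[0.09, 0.602, 0, 0, 0, 0, -1], [0.09, 0.602, 0, 0, 0, 0, -1], [0.09, 0.602, 0, 0, 0, 0, -1], [0.09, 0.602, 0, 0, 0, 0, -1]]]}}

```text
t: 8.6
eef_pos: [555.2, 2.9, 283.5]
tcp_rot: [-3.141, 0.0, 1.571]
ft_force: [-0.5, 0.2, -0.7]
opening: 0.519
grip_force: 30.0
```

{"method": "arm_command", "body": {"rows": [[[0.09, 0.602, 0, 0, 0, 0, -1], [0.09, 0.602, 0, 0, 0, 0, -1], [0.09, 0.602, 0, 0, 0, 0, -1], [0.09, 0.602, 0, 0, 0, 0, -1], [0.09, 0.602, 0, 0, 0, 0, -1], [0.09, 0.602, 0, 0, 0, 0, -1]]]}}

```text
t: 9.1
eef_pos: [642.4, 15.8, 284.4]
tcp_rot: [-3.139, -0.0, 1.57]
ft_force: [-0.6, 0.1, -0.9]
opening: 0.524
grip_force: 30.0
```

{"method": "arm_command", "body": {"rows": [[[0, 0, 0.25, 0, 0, 0, -1], [0, 0, 0.42, 0, 0, 0, -1], [0, 0, 0.5, 0, 0, 0, -1], [0, 0, 0.54, 0, 0, 0, -1], [0, 0, 0.56, 0, 0, 0, -1], [0, 0, 0.56, 0, 0, 0, -1], [0, 0, 0.56, 0, 0, 0, -1]]]}}

```text
t: 9.68
eef_pos: [644.1, 15.9, 202.4]
tcp_rot: [3.14, 0.0, 1.57]
ft_force: [0.2, -0.1, -1.2]
opening: 0.523
grip_force: 30.0
```

```bash
python3 goal.py
```

```text
t 9.68 grasp pt [644.4  15.9  31.4] yaw 90.0 roll/pitch [1.799e+02 1.000e-02] j [-0.08  0.76  1.67 -0.    0.71 -0.08] open 0.52 F [ 0.2 -0.1 -1.2]
```

{"method": "arm_command", "body": {"rows": [[[0, 0, 0.005, 0, 0, 0, -1], [0, 0, 0.005, 0, 0, 0, 0.37], [0, 0, 0.005, 0, 0, 0, 0.37], [0, 0, 0.005, 0, 0, 0, 0.37], [0, 0, 0.005, 0, 0, 0, 0.37]]]}}

```text
t: 10.1
eef_pos: [644.0, 16.0, 200.7]
tcp_rot: [3.141, 0.0, 1.57]
ft_force: [-0.5, 0.3, -0.3]
opening: 0.679
grip_force: 0.0
```

{"method": "arm_command", "body": {"rows": [[[0, 0, -0.15, 0, 0, 0, 0.37], [0, 0, -0.4, 0, 0, 0, 0.37], [0, 0, -0.6, 0, 0, 0, 0.2], [0, 0, -0.6, 0, 0, 0, 0.2], [0, 0, -0.6, 0, 0, 0, 0.2]]]}}

```text
t: 10.52
eef_pos: [644.0, 16.0, 292.1]
tcp_rot: [3.138, 0.0, 1.57]
ft_force: [-0.4, 0.6, -0.0]
opening: 0.604
grip_force: 0.0
```

```bash
python3 look.py w5 643 16 30 13; python3 look.py w5 645 -42 25 13;python3 goal.py "421 -206 122 90" "421 -206 122 76.3"
```

```text
3218 bench 4.3 z95 29.8 mean [645.1  17.6  27.1] [645.1  15.8] [49. 49.] 41.9
1085 bench 4.4 z95 24.7 mean [644.9 -37.8  22. ] [644.9 -38.1] [23.9 35. ] 89.5
t 10.62 grasp pt [643.5  16.1 118.7] yaw 90.0 roll/pitch [-179.94    0.  ] j [-0.08  0.64  1.62 -0.    0.88 -0.08] open 0.60 F [ 1.1 -0.4 -0.7]
421 -206 122 90 -> [-1.481 -1.483 -0.021] [-0.0002  0.     -0.0001]
421 -206 122 76.3 -> [0. 0. 0.] [ 0.     -0.      0.0381]
```

Both rosettes lie flat in the dish. Next is the small block.

{"method": "arm_command", "body": {"rows": [[[-0.74, -0.742, 0, 0, 0, 0, 0.2], [-0.74, -0.742, 0, 0, 0, 0, 0.2], [-0.74, -0.742, 0, 0, 0, 0, 0.2], [-0.74, -0.742, 0, 0, 0, 0, 0.2], [-0.74, -0.742, 0, 0, 0, 0, 0.2]]]}}

```text
t: 11.03
eef_pos: [529.2, -97.6, 289.1]
tcp_rot: [-3.137, -0.001, 1.567]
ft_force: [0.7, -0.4, 0.3]
opening: 0.601
grip_force: 0.0
```

{"method": "arm_command", "body": {"rows": [[[-0.74, -0.742, 0, 0, 0, 0.038, 0.2], [-0.74, -0.742, 0, 0, 0, 0.038, 0.2], [-0.74, -0.742, 0, 0, 0, 0.038, 0.2], [-0.74, -0.742, 0, 0, 0, 0.038, 0.2], [-0.74, -0.742, 0, 0, 0, 0.038, 0.2], [-0.74, -0.742, 0, 0, 0, 0.038, 0.2], [-0.74, -0.742, 0, 0, 0, 0.038, 0.2]]]}}

```text
t: 11.62
eef_pos: [421.6, -205.7, 289.8]
tcp_rot: [-3.141, -0.0, 1.331]
ft_force: [-0.2, -0.2, 0.5]
opening: 0.602
grip_force: 0.0
```

```bash
python3 look.py w6 421 -206 35 10; python3 goal.py "421.5 -206 22.5 76.3"
```

```text
1613 bench -0.6 z95 19.8 mean [ 421.8 -205.5   17.8] [ 421.3 -206.7] [32.3 32.1] 77.0
t 11.67 grasp pt [ 421.8 -205.3  118.9] yaw 76.3 roll/pitch [-1.7997e+02 -2.0000e-02] j [-0.59  0.44  2.05  0.    0.64 -0.36] open 0.60 F [ 0.  -0.4  0.4]
421.5 -206 22.5 76.3 -> [-0.005 -0.001  0.643] [-0.0001 -0.      0.    ]
```

{"method": "arm_command", "body": {"rows": [[[-0.007, -0.001, 0.25, 0, 0, 0, 0.2], [-0.007, -0.001, 0.48, 0, 0, 0, 0.2], [-0.007, -0.001, 0.58, 0, 0, 0, 0.2], [-0.007, -0.001, 0.64, 0, 0, 0, 0.2], [-0.007, -0.001, 0.64, 0, 0, 0, 0.2], [-0.007, -0.001, 0.64, 0, 0, 0, 0.2]]]}}

```text
t: 12.17
eef_pos: [421.4, -206.3, 194.5]
tcp_rot: [-3.141, -0.0, 1.332]
ft_force: [0.8, -0.2, 0.1]
opening: 0.597
grip_force: 0.0
```

{"method": "arm_command", "body": {"rows": [[[0, 0, 0, 0, 0, 0, -1], [0, 0, 0, 0, 0, 0, -1], [0, 0, 0, 0, 0, 0, -1], [0, 0, 0, 0, 0, 0, -1], [0, 0, 0, 0, 0, 0, -1], [0, 0, 0, 0, 0, 0, -1], [0, 0, 0, 0, 0, 0, -1], [0, 0, 0, 0, 0, 0, -1]]]}}

```text
t: 12.83
eef_pos: [420.9, -206.9, 195.0]
tcp_rot: [3.141, 0.0, 1.331]
ft_force: [-1.4, 0.9, 8.4]
opening: 0.331
grip_force: 30.0
```

{"method": "arm_command", "body": {"rows": [[[0, 0, -0.15, 0, 0, 0, -1], [0, 0, -0.35, 0, 0, 0, -1], [0, 0, -0.6, 0, 0, 0, -1], [0, 0, -0.6, 0, 0, 0, -1], [0, 0, -0.6, 0, 0, 0, -1]]]}}

```text
t: 13.25
eef_pos: [420.8, -206.8, 286.1]
tcp_rot: [3.138, 0.001, 1.331]
ft_force: [-0.4, 0.8, -0.8]
opening: 0.334
grip_force: 30.0
```

```bash
python3 goal.py "593 256 112 76.3" "593 256 112 90.7" "593 256 30 90.7"
```

```text
t 13.25 grasp pt [ 421.3 -207.2  115.1] yaw 76.3 roll/pitch [1.7978e+02 9.0000e-02] j [-0.6   0.45  2.06 -0.    0.63 -0.36] open 0.33 F [-0.4  0.8 -0.8]
593 256 112 76.3 -> [3.27  0.383 0.018] [ 0.0006  0.0002 -0.0001]
593 256 112 90.7 -> [0. 0. 0.] [ 0.    0.   -0.04]
593 256 30 90.7 -> [0.    0.    0.547] [-0. -0.  0.]
```

{"method": "arm_command", "body": {"rows": [[[0.818, 0.096, 0, 0, 0, 0, -1], [0.818, 0.096, 0, 0, 0, 0, -1], [0.818, 0.096, 0, 0, 0, 0, -1], [0.818, 0.096, 0, 0, 0, 0, -1]]]}}

```text
t: 13.58
eef_pos: [464.8, -86.2, 283.4]
tcp_rot: [-3.14, -0.001, 1.335]
ft_force: [0.1, 0.5, -0.3]
opening: 0.332
grip_force: 30.0
```

{"method": "arm_command", "body": {"rows": [[[0.818, 0.096, 0, 0, 0, 0, -1], [0.818, 0.096, 0, 0, 0, 0, -1], [0.818, 0.096, 0, 0, 0, 0, -1], [0.818, 0.096, 0, 0, 0, 0, -1]]]}}

```text
t: 13.92
eef_pos: [508.2, 29.4, 283.3]
tcp_rot: [-3.141, -0.0, 1.335]
ft_force: [-0.5, -0.0, -0.3]
opening: 0.337
grip_force: 30.0
```

{"method": "arm_command", "body": {"rows": [[[0.818, 0.096, 0, 0, 0, 0, -1], [0.818, 0.096, 0, 0, 0, 0, -1], [0.818, 0.096, 0, 0, 0, 0, -1], [0.818, 0.096, 0, 0, 0, 0, -1]]]}}

```text
t: 14.25
eef_pos: [551.4, 145.0, 283.2]
tcp_rot: [3.141, -0.001, 1.335]
ft_force: [-0.8, -0.3, -0.8]
opening: 0.337
grip_force: 30.0
```

{"method": "arm_command", "body": {"rows": [[[0.818, 0.096, 0, 0, 0, -0.04, -1], [0.818, 0.096, 0, 0, 0, -0.04, -1], [0.818, 0.096, 0, 0, 0, -0.04, -1], [0.818, 0.096, 0, 0, 0, -0.04, -1], [0.818, 0.096, 0, 0, 0, -0.04, -1], [0.818, 0.096, 0, 0, 0, -0.04, -1], [0.818, 0.096, 0, 0, 0, -0.04, -1]]]}}

```text
t: 14.83
eef_pos: [593.0, 254.9, 283.7]
tcp_rot: [-3.14, 0.001, 1.581]
ft_force: [-0.0, 0.4, -0.7]
opening: 0.333
grip_force: 30.0
```

```bash
python3 goal.py "593 256 29.5 90.7"; python3 look.py w7 593 286 120 12
```

```text
t 14.83 grasp pt [592.7 254.8 112.7] yaw 90.6 roll/pitch [-1.7991e+02  4.0000e-02] j [ 0.3   0.65  1.62 -0.    0.87  0.29] open 0.33 F [-0.   0.4 -0.7]
593 256 29.5 90.7 -> [0.008 0.001 0.555] [-0.0003  0.0001 -0.0003]
4589 bench 0.1 z95 20.3 mean [592.7 301.5  18.4] [593.4 286.6] [130.9 129.3] 0.5
```

View pics/w7.png

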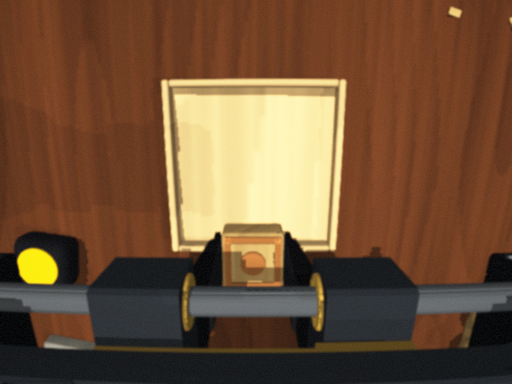

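The small block at (253,255) is held square and level. The wrist measurement puts the tray centre at (593.4, 286.6) mm, so I'm lowering it now.

{"method": "arm_command", "body": {"rows": [[[0.008, 0, 0.25, 0, 0, 0, -1], [0.008, 0, 0.42, 0, 0, 0, -1], [0.008, 0, 0.5, 0, 0, 0, -1], [0.008, 0, 0.54, 0, 0, 0, -1], [0.008, 0, 0.557, 0, 0, 0, -1], [0.008, 0, 0.557, 0, 0, 0, -1], [0.008, 0, 0.557, 0, 0, 0, -1], [0.008, 0, 0.557, 0, 0, 0, -1]]]}}

```text
t: 15.55
eef_pos: [593.4, 257.5, 202.1]
tcp_rot: [3.14, -0.0, 1.583]
ft_force: [0.5, 0.4, -0.1]
opening: 0.33
grip_force: 30.0
```

{"method": "arm_command", "body": {"rows": [[[0, 0, 0, 0, 0, 0, 0.0], [0, 0, 0, 0, 0, 0, 0.0], [0, 0, 0, 0, 0, 0, 0.0], [0, 0, 0, 0, 0, 0, 0.0]]]}}

```text
t: 15.88
eef_pos: [593.2, 257.6, 201.1]
tcp_rot: [3.141, -0.0, 1.583]
ft_force: [0.7, 0.2, -0.4]
opening: 0.493
grip_force: 0.0
```

{"method": "arm_command", "body": {"rows": [[[0, 0, -0.15, 0, 0, 0, 0], [0, 0, -0.4, 0, 0, 0, 0], [0, 0, -0.6, 0, 0, 0, 0.4], [0, 0, -0.6, 0, 0, 0, 0.4], [0, 0, -0.6, 0, 0, 0, 0.4]]]}}

```text
t: 16.3
eef_pos: [593.2, 257.6, 292.6]
tcp_rot: [3.138, -0.001, 1.583]
ft_force: [0.6, 0.1, -1.0]
opening: 0.654
grip_force: 0.0
```

```bash
python3 look.py w8 593 256 25 13;python3 goal.py "343.2 289.4 122 90.7" "343.2 289.4 122 92.6"
```

```text
1670 bench 4.4 z95 24.9 mean [594.2 259.3  22.6] [594.2 257.7] [31.9 32.5] 1.1
t 16.35 grasp pt [593.1 257.5 120. ] yaw 90.7 roll/pitch [179.96  -0.  ] j [ 0.31  0.64  1.61 -0.    0.89  0.3 ] open 0.68 F [ 0.3 -0.1  0.2]
343.2 289.4 122 90.7 -> [ 0.232 -1.662 -0.014] [ 0.0001 -0.     -0.0001]
343.2 289.4 122 92.6 -> [0. 0. 0.] [-0.      0.     -0.0053]
```

{"method": "arm_command", "body": {"rows": [[[0.116, -0.83, 0, 0, 0, 0, 0.4], [0.116, -0.83, 0, 0, 0, 0, 0.4], [0.116, -0.83, 0, 0, 0, 0, 0.4], [0.116, -0.83, 0, 0, 0, 0, 0.4], [0.116, -0.83, 0, 0, 0, 0, 0.4]]]}}

```text
t: 16.77
eef_pos: [466.8, 273.8, 290.0]
tcp_rot: [-3.139, 0.001, 1.584]
ft_force: [0.4, -0.6, 0.7]
opening: 0.698
grip_force: 0.0
```

{"method": "arm_command", "body": {"rows": [[[0.116, -0.83, 0, 0, 0, -0.0053, 0.4], [0.116, -0.83, 0, 0, 0, -0.0053, 0.4], [0.116, -0.83, 0, 0, 0, -0.0053, 0.4], [0.116, -0.83, 0, 0, 0, -0.0053, 0.4], [0.116, -0.83, 0, 0, 0, -0.0053, 0.4], [0.116, -0.83, 0, 0, 0, -0.0053, 0.4], [0.116, -0.83, 0, 0, 0, -0.0053, 0.4]]]}}

```text
t: 17.35
eef_pos: [345.3, 289.5, 290.5]
tcp_rot: [3.141, -0.0, 1.615]
ft_force: [0.4, 0.3, 0.7]
opening: 0.696
grip_force: 0.0
```

```bash
python3 look.py w9 343 289 40 12; python3 goal.py "343.2 289.2 24 92.6"
```

```text
3215 bench -0.6 z95 25.8 mean [343.7 293.   23.7] [343.8 291.2] [44.1 44.1] 2.4
t 17.40 grasp pt [345.2 289.4 119.5] yaw 92.5 roll/pitch [179.98  -0.  ] j [ 0.55  0.42  2.1  -0.    0.62  0.51] open 0.70 F [0.7 0.2 0.2]
343.2 289.2 24 92.6 -> [-0.001 -0.013  0.637] [ 0.0001 -0.     -0.0002]
```

{"method": "arm_command", "body": {"rows": [[[0.006, -0.011, 0.25, 0, 0, 0, 0.4], [0.006, -0.011, 0.48, 0, 0, 0, 0.4], [0.006, -0.011, 0.58, 0, 0, 0, 0.4], [0.006, -0.011, 0.637, 0, 0, 0, 0.4], [0.006, -0.011, 0.637, 0, 0, 0, 0.4], [0.006, -0.011, 0.637, 0, 0, 0, 0.4]]]}}

```text
t: 17.9
eef_pos: [342.7, 290.2, 195.4]
tcp_rot: [-3.141, 0.0, 1.615]
ft_force: [-1.2, -0.3, 0.0]
opening: 0.7
grip_force: 0.0
```

{"method": "arm_command", "body": {"rows": [[[0, 0, 0, 0, 0, 0, -1], [0, 0, 0, 0, 0, 0, -1], [0, 0, 0, 0, 0, 0, -1], [0, 0, 0, 0, 0, 0, -1], [0, 0, 0, 0, 0, 0, -1], [0, 0, 0, 0, 0, 0, -1], [0, 0, 0, 0, 0, 0, -1], [0, 0, 0, 0, 0, 0, -1]]]}}

```text
t: 18.57
eef_pos: [342.2, 290.3, 195.9]
tcp_rot: [3.14, -0.001, 1.616]
ft_force: [-1.1, -0.7, 7.2]
opening: 0.462
grip_force: 30.0
```

{"method": "arm_command", "body": {"rows": [[[0, 0, -0.15, 0, 0, 0, -1], [0, 0, -0.35, 0, 0, 0, -1], [0, 0, -0.6, 0, 0, 0, -1], [0, 0, -0.6, 0, 0, 0, -1], [0, 0, -0.6, 0, 0, 0, -1]]]}}

```text
t: 18.98
eef_pos: [342.0, 290.2, 286.9]
tcp_rot: [3.138, -0.002, 1.616]
ft_force: [-1.2, -0.6, -0.7]
opening: 0.461
grip_force: 30.0
```

```bash
python3 goal.py "593.5 312 114 92.5" "593.5 312 114 90.7" "593.5 312 30 90.7"
```

```text
t 18.98 grasp pt [342.6 290.6 115.9] yaw 92.6 roll/pitch [ 1.7978e+02 -1.2000e-01] j [ 0.56  0.43  2.1  -0.    0.6   0.51] open 0.46 F [-1.2 -0.6 -0.7]
593.5 312 114 92.5 -> [0.069 1.681 0.019] [ 0.0006 -0.0003  0.0003]
593.5 312 114 90.7 -> [-0.  0.  0.] [ 0.    -0.     0.005]
593.5 312 30 90.7 -> [0.   0.   0.56] [-0. -0.  0.]
```

{"method": "arm_command", "body": {"rows": [[[0.036, 0.84, 0, 0, 0, 0, -1], [0.036, 0.84, 0, 0, 0, 0, -1], [0.036, 0.84, 0, 0, 0, 0, -1], [0.036, 0.84, 0, 0, 0, 0, -1], [0.036, 0.84, 0, 0, 0, 0, -1]]]}}

```text
t: 19.4
eef_pos: [469.0, 300.9, 283.4]
tcp_rot: [-3.14, 0.001, 1.614]
ft_force: [-1.0, -0.3, -0.7]
opening: 0.461
grip_force: 30.0
```

{"method": "arm_command", "body": {"rows": [[[0.036, 0.84, 0, 0, 0, 0.005, -1], [0.036, 0.84, 0, 0, 0, 0.005, -1], [0.036, 0.84, 0, 0, 0, 0.005, -1], [0.036, 0.84, 0, 0, 0, 0.005, -1], [0.036, 0.84, 0, 0, 0, 0.005, -1], [0.036, 0.84, 0, 0, 0, 0.005, -1], [0.036, 0.84, 0, 0, 0, 0.005, -1]]]}}

```text
t: 19.98
eef_pos: [591.8, 312.5, 284.7]
tcp_rot: [-3.14, 0.001, 1.585]
ft_force: [0.1, 0.2, 0.2]
opening: 0.461
grip_force: 30.0
```

{"method": "arm_command", "body": {"rows": [[[0, 0, 0.25, 0, 0, 0, -1], [0, 0, 0.42, 0, 0, 0, -1], [0, 0, 0.5, 0, 0, 0, -1], [0, 0, 0.54, 0, 0, 0, -1], [0, 0, 0.563, 0, 0, 0, -1], [0, 0, 0.563, 0, 0, 0, -1], [0, 0, 0.563, 0, 0, 0, -1], [0, 0, 0.563, 0, 0, 0, -1]]]}}

```text
t: 20.65
eef_pos: [593.5, 312.5, 202.1]
tcp_rot: [3.14, -0.001, 1.585]
ft_force: [-0.2, 0.4, -0.6]
opening: 0.462
grip_force: 30.0
```

```bash
python3 goal.py "593.5 312 30 90.7"
```

```text
t 20.65 grasp pt [593.8 312.6  31.1] yaw 90.8 roll/pitch [ 1.799e+02 -4.000e-02] j [ 0.39  0.79  1.59 -0.    0.76  0.37] open 0.46 F [-0.2  0.4 -0.6]
593.5 312 30 90.7 -> [-0.003 -0.     0.007] [ 0.0003 -0.0001  0.0002]
```

{"method": "arm_command", "body": {"rows": [[[0, 0, 0, 0, 0, 0, 0.22], [0, 0, 0, 0, 0, 0, 0.22], [0, 0, 0, 0, 0, 0, 0.22], [0, 0, 0, 0, 0, 0, 0.22], [0, 0, 0, 0, 0, 0, 0.22]]]}}

```text
t: 21.07
eef_pos: [593.4, 312.3, 200.9]
tcp_rot: [3.141, 0.0, 1.584]
ft_force: [0.4, 0.1, -1.0]
opening: 0.608
grip_force: 0.0
```

{"method": "arm_command", "body": {"rows": [[[0, 0, -0.15, 0, 0, 0, 0.22], [0, 0, -0.4, 0, 0, 0, 0.22], [0, 0, -0.6, 0, 0, 0, 0], [0, 0, -0.6, 0, 0, 0, 0], [0, 0, -0.6, 0, 0, 0, 0]]]}}

```text
t: 21.48
eef_pos: [593.4, 312.4, 292.6]
tcp_rot: [3.138, -0.001, 1.584]
ft_force: [-0.2, 0.4, -0.9]
opening: 0.505
grip_force: 0.0
```

```bash
python3 look.py w10 593 312 35 13;python3 look.py w10 594 258 25 13;python3 goal.py "411.4 -107 122 90.7" "411.4 -107 122 11.5"
```

```text
3308 bench 4.4 z95 30.8 mean [594.3 315.8  28.5] [594.3 319.5] [44.1 55. ] 0.7
1337 bench 4.4 z95 24.8 mean [594.2 262.1  22.3] [594.1 259.9] [31.9 28.4] 1.2
t 21.58 grasp pt [592.9 312.1 119. ] yaw 90.8 roll/pitch [-1.7994e+02  3.0000e-02] j [ 0.39  0.67  1.55 -0.    0.92  0.37] open 0.50 F [-0.4 -0.7  0.3]
411.4 -107 122 90.7 -> [-2.778 -1.249 -0.017] [-0.0002  0.0001  0.0002]
411.4 -107 122 11.5 -> [ 0. -0.  0.] [-0.   -0.    0.22]
```

{"method": "arm_command", "body": {"rows": [[[-0.926, -0.416, 0, 0, 0, 0, 0], [-0.926, -0.416, 0, 0, 0, 0, 0], [-0.926, -0.416, 0, 0, 0, 0, 0], [-0.926, -0.416, 0, 0, 0, 0, 0], [-0.926, -0.416, 0, 0, 0, 0, 0]]]}}

```text
t: 22.0
eef_pos: [530.9, 169.1, 289.5]
tcp_rot: [-3.137, 0.001, 1.582]
ft_force: [-0.4, -0.9, -0.7]
opening: 0.501
grip_force: 0.0
```

{"method": "arm_command", "body": {"rows": [[[-0.926, -0.416, 0, 0, 0, 0, 0], [-0.926, -0.416, 0, 0, 0, 0, 0], [-0.926, -0.416, 0, 0, 0, 0, 0], [-0.926, -0.416, 0, 0, 0, 0, 0], [-0.926, -0.416, 0, 0, 0, 0, 0]]]}}

```text
t: 22.42
eef_pos: [470.9, 30.0, 289.9]
tcp_rot: [-3.138, 0.0, 1.582]
ft_force: [1.5, 0.9, 0.3]
opening: 0.499
grip_force: 0.0
```

{"method": "arm_command", "body": {"rows": [[[-0.926, -0.416, 0, 0, 0, 0.22, 0], [-0.926, -0.416, 0, 0, 0, 0.22, 0], [-0.926, -0.416, 0, 0, 0, 0.22, 0], [-0.926, -0.416, 0, 0, 0, 0.22, 0], [-0.926, -0.416, 0, 0, 0, 0.22, 0], [-0.926, -0.416, 0, 0, 0, 0.22, 0], [-0.926, -0.416, 0, 0, 0, 0.22, 0], [-0.926, -0.416, 0, 0, 0, 0.22, 0], [-0.926, -0.416, 0, 0, 0, 0.22, 0], [-0.926, -0.416, 0, 0, 0, 0.22, 0]]]}}

```text
t: 23.25
eef_pos: [412.5, -106.5, 290.1]
tcp_rot: [-3.141, 0.001, 0.329]
ft_force: [0.0, 0.5, -0.5]
opening: 0.503
grip_force: 0.0
```

```bash
python3 goal.py "411.4 -107 24 11.5" ; python3 look.py w11 430 -103 75 10
```

```text
t 23.25 grasp pt [ 412.3 -106.4  119.1] yaw 18.8 roll/pitch [-1.7995e+02  6.0000e-02] j [-0.41  0.4   2.15  0.    0.59  0.83] open 0.50 F [ 0.   0.5 -0.5]
411.4 -107 24 11.5 -> [-0.007  0.001  0.634] [-0.0001  0.0002  0.0203]
3508 bench -0.6 z95 22.0 mean [ 427.6 -104.8   18.5] [ 435.3 -103.4] [122.  24.] 11.3
```

View pics/w11.png

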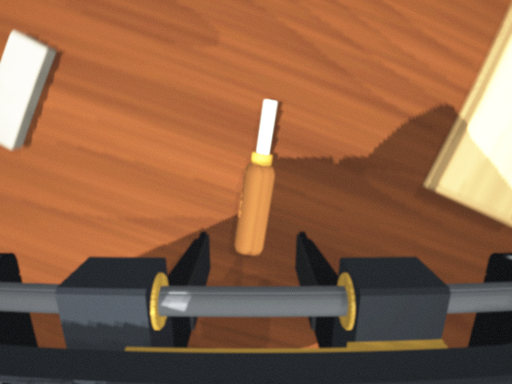

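The gouge handle runs from (250,250) to (260,160) with the blade towards (270,100), so it sits between the fingers. It measures 122 mm at 11.3°, centred at (435,-103) mm.

```bash
python3 goal.py "414.5 -107.3 23 11.3"
```

```text
t 23.30 grasp pt [ 412.3 -106.4  119.1] yaw 18.3 roll/pitch [-1.7995e+02  5.0000e-02] j [-0.41  0.4   2.15  0.    0.59  0.84] open 0.50 F [ 0.5 -0.3  1.2]
414.5 -107.3 23 11.3 -> [0.011 0.01  0.641] [-0.0001  0.0001  0.0194]
```

{"method": "arm_command", "body": {"rows": [[[0.01, 0.01, 0.2, 0, 0, 0.02, 0], [0.01, 0.01, 0.3, 0, 0, 0.02, 0], [0.01, 0.01, 0.3, 0, 0, 0.02, 0], [0.01, 0.01, 0.3, 0, 0, 0.02, 0], [0.01, 0.01, 0.3, 0, 0, 0.02, 0]]]}}

```text
t: 23.72
eef_pos: [414.2, -107.6, 246.2]
tcp_rot: [-3.142, 0.0, 0.211]
ft_force: [0.2, 1.4, -0.2]
opening: 0.497
grip_force: 0.0
```

```bash
python3 goal.py "414.5 -107.3 23 11.3"
```

```text
t 23.72 grasp pt [ 414.1 -107.6   75.2] yaw 12.1 roll/pitch [-1.8e+02  1.0e-02] j [-0.41  0.49  2.18 -0.    0.47  0.95] open 0.50 F [ 0.2  1.4 -0.2]
414.5 -107.3 23 11.3 -> [ 0.003 -0.002  0.348] [-0.      0.      0.0022]
```

{"method": "arm_command", "body": {"rows": [[[0.003, -0.002, 0.15, 0, 0, 0.002, 0], [0.003, -0.002, 0.28, 0, 0, 0.002, 0], [0.003, -0.002, 0.34, 0, 0, 0.002, 0], [0.003, -0.002, 0.34, 0, 0, 0.002, 0], [0.003, -0.002, 0.34, 0, 0, 0.002, 0]]]}}

```text
t: 24.13
eef_pos: [414.3, -107.4, 195.3]
tcp_rot: [-3.142, 0.0, 0.197]
ft_force: [-1.0, 0.0, 0.2]
opening: 0.499
grip_force: 0.0
```

{"method": "arm_command", "body": {"rows": [[[0, 0, 0, 0, 0, 0, -1], [0, 0, 0, 0, 0, 0, -1], [0, 0, 0, 0, 0, 0, -1], [0, 0, 0, 0, 0, 0, -1], [0, 0, 0, 0, 0, 0, -1], [0, 0, 0, 0, 0, 0, -1], [0, 0, 0, 0, 0, 0, -1], [0, 0, 0, 0, 0, 0, -1]]]}}

```text
t: 24.8
eef_pos: [414.2, -107.4, 195.3]
tcp_rot: [3.141, -0.001, 0.196]
ft_force: [0.1, -0.1, 7.4]
opening: 0.247
grip_force: 30.0
```

{"method": "arm_command", "body": {"rows": [[[0, 0, -0.15, 0, 0, 0, -1], [0, 0, -0.35, 0, 0, 0, -1], [0, 0, -0.6, 0, 0, 0, -1], [0, 0, -0.6, 0, 0, 0, -1], [0, 0, -0.6, 0, 0, 0, -1]]]}}

```text
t: 25.22
eef_pos: [414.1, -107.3, 286.3]
tcp_rot: [3.139, -0.003, 0.196]
ft_force: [-0.6, 1.3, -1.5]
opening: 0.25
grip_force: 30.0
```

```bash
python3 goal.py "557 -286 114 11.3" "557 -286 114 -2" "557 -286 30 -2"
```

```text
t 25.22 grasp pt [ 414.7 -107.6  115.3] yaw 11.2 roll/pitch [179.86  -0.19] j [-0.41  0.41  2.15 -0.    0.58  0.97] open 0.25 F [-0.6  1.3 -1.5]
557 -286 114 11.3 -> [0.702 1.354 0.014] [ 0.0004 -0.0005 -0.0001]
557 -286 114 -2 -> [0. 0. 0.] [-0.     -0.      0.0369]
557 -286 30 -2 -> [ 0.   -0.    0.56] [0. 0. 0.]
```

{"method": "arm_command", "body": {"rows": [[[0.352, 0.678, 0, 0, 0, 0, -1], [0.352, 0.678, 0, 0, 0, 0, -1], [0.352, 0.678, 0, 0, 0, 0, -1], [0.352, 0.678, 0, 0, 0, 0, -1]]]}}

```text
t: 25.55
eef_pos: [488.4, -200.6, 283.3]
tcp_rot: [3.14, -0.001, 0.194]
ft_force: [-2.3, 0.7, -0.9]
opening: 0.248
grip_force: 30.0
```

{"method": "arm_command", "body": {"rows": [[[0.352, 0.678, 0, 0, 0, 0.037, -1], [0.352, 0.678, 0, 0, 0, 0.037, -1], [0.352, 0.678, 0, 0, 0, 0.037, -1], [0.352, 0.678, 0, 0, 0, 0.037, -1], [0.352, 0.678, 0, 0, 0, 0.037, -1], [0.352, 0.678, 0, 0, 0, 0.037, -1], [0.352, 0.678, 0, 0, 0, 0.037, -1]]]}}

```text
t: 26.13
eef_pos: [556.8, -285.4, 283.9]
tcp_rot: [-3.14, 0.002, -0.036]
ft_force: [0.0, 0.5, -0.4]
opening: 0.25
grip_force: 30.0
```

```bash
python3 goal.py "557 -286 29.5 -2"; python3 look.py w12 577 -286 125 12
```

```text
t 26.13 grasp pt [ 556.5 -285.2  112.9] yaw -2.0 roll/pitch [-1.7994e+02  1.1000e-01] j [-0.58  0.63  1.67 -0.    0.84  1.03] open 0.25 F [ 0.   0.5 -0.4]
557 -286 29.5 -2 -> [0.003 0.005 0.556] [-0.0002  0.0003 -0.0001]
4695 bench -0.1 z95 20.4 mean [ 624.  -289.4   18.5] [ 599.7 -288.4] [ 92.7 166.7] 87.5
```

View pics/w12.png

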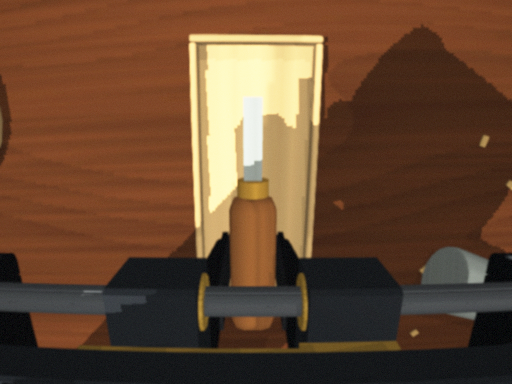

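The gouge at (253,210) is held along the tray's length and within its width (walls at about x=195 and 315). Lowering it and releasing.

{"method": "arm_command", "body": {"rows": [[[0.003, 0.005, 0.25, 0, 0, 0, -1], [0.003, 0.005, 0.42, 0, 0, 0, -1], [0.003, 0.005, 0.5, 0, 0, 0, -1], [0.003, 0.005, 0.54, 0, 0, 0, -1], [0.003, 0.005, 0.559, 0, 0, 0, -1], [0.003, 0.005, 0.559, 0, 0, 0, -1], [0.003, 0.005, 0.559, 0, 0, 0, -1], [0.003, 0.005, 0.559, 0, 0, 0, -1]]]}}

```text
t: 26.85
eef_pos: [558.0, -287.2, 202.3]
tcp_rot: [3.141, -0.002, -0.036]
ft_force: [0.8, -0.1, -0.3]
opening: 0.249
grip_force: 30.0
```

{"method": "arm_command", "body": {"rows": [[[0, 0, 0, 0, 0, 0, -0.2], [0, 0, 0, 0, 0, 0, -0.2], [0, 0, 0, 0, 0, 0, -0.2], [0, 0, 0, 0, 0, 0, -0.2], [0, 0, 0, 0, 0, 0, -0.2]]]}}

```text
t: 27.27
eef_pos: [557.8, -287.1, 201.2]
tcp_rot: [3.141, -0.0, -0.036]
ft_force: [-0.3, 0.0, 0.6]
opening: 0.402
grip_force: 0.0
```

{"method": "arm_command", "body": {"rows": [[[0, 0, -0.15, 0, 0, 0, -0.2], [0, 0, -0.4, 0, 0, 0, -0.2], [0, 0, -0.7, 0, 0, 0, -0.2], [0, 0, -0.7, 0, 0, 0, -0.2], [0, 0, -0.7, 0, 0, 0, -0.2]]]}}

```text
t: 27.68
eef_pos: [558.0, -287.1, 308.8]
tcp_rot: [3.139, -0.004, -0.036]
ft_force: [-0.3, -0.4, -0.1]
opening: 0.4
grip_force: 0.0
```

{"method": "arm_command", "body": {"rows": [[[-0.9, 0, -0.3, 0, 0, 0, -0.2], [-0.9, 0, -0.3, 0, 0, 0, -0.2], [-0.9, 0, -0.3, 0, 0, 0, -0.2], [-0.9, 0, -0.3, 0, 0, 0, -0.2], [-0.9, 0, -0.3, 0, 0, 0, -0.2], [-0.9, 0, -0.3, 0, 0, 0, -0.2]]]}}

```text
t: 28.18
eef_pos: [422.5, -282.4, 350.6]
tcp_rot: [-3.141, 0.0, -0.038]
ft_force: [0.4, -0.7, 0.9]
opening: 0.402
grip_force: 0.0
```

```bash
python3 goal.py; python3 look.py w13 577 -286 32 8; python3 - <<'E'
from h import *
for n in('top','scene'):
    im,d=read_camera(n);cv2.imwrite(f"pics/{n}1.png",im[:,:,::-1]);np.savez(f"{n}1.npz",im=im,d=d)
    P=cloud(n,d).reshape(-1,3)
    for k,c,r,h in(('rosS',(645,-43),22,13),('rosL',(645,16),29,14),('blkS',(594,258),25,13),('blkL',(594,312),31,13),('gouge',(577,-286),38,14),('stone',(437,101),48,8),('tape',(418,208),40,10)):
        q=P[(np.hypot(*(P[:,:2]-c).T)<r)&(P[:,2]>h)&(P[:,2]<45)]
        R=cv2.minAreaRect(q[:,:2].astype(np.float32));print(n,k,len(q),'z50 %.1f'%np.median(q[:,2]),np.round(R[0],1),np.round(R[1],1),round(R[2],1))
E
```

```text
t 28.18 grasp pt [ 422.4 -282.3  179.6] yaw -2.1 roll/pitch [-1.7999e+02  1.0000e-02] j [-0.72  0.4   1.9   0.    0.84  0.89] open 0.40 F [ 0.4 -0.7  0.9]
1498 bench 4.5 z95 27.3 mean [ 567.3 -288.2   25.3] [ 567.  -288.5] [24.1 44. ] 87.4
top rosS 143 z50 23.4 [643.2 -41.8] [32.3 33.8] 89.9
top rosL 279 z50 28.3 [643.3  18.4] [48.  45.4] 0.7
top blkS 156 z50 23.8 [592.5 256.7] [30.3 31.3] 3.1
top blkL 309 z50 29.6 [592.7 313.1] [43.7 44.4] 1.2
top gouge 222 z50 25.1 [ 577.2 -285.1] [23.  74.8] 87.7
top stone 389 z50 14.3 [437.3 102.9] [32.3 84.7] 81.0
top tape 289 z50 28.1 [419.  209.1] [41.7 47.9] 81.6
scene rosS 205 z50 23.0 [644.2 -45.9] [33.4 35.5] 64.1
scene rosL 366 z50 27.4 [644.7  14.1] [48.4 49.6] 55.4
scene blkS 159 z50 22.6 [594.6 255.6] [34.2 35.7] 0.4
scene blkL 271 z50 28.3 [595.7 311.5] [46.8 46.1] 87.3
scene gouge 415 z50 25.5 [ 577.1 -287.1] [25.6 75.4] 87.6
scene stone 358 z50 13.5 [437.2  99.4] [34.8 85.8] 82.0
scene tape 280 z50 26.4 [420.7 205.1] [43.8 47. ] 80.1
```

View pics/scene1.png

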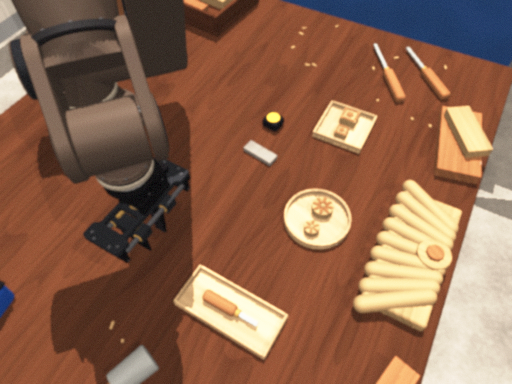

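View pics/top1.png

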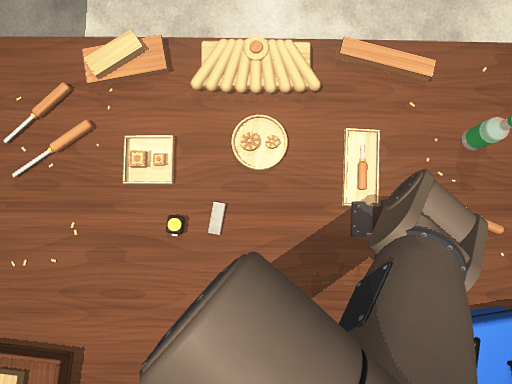

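Both views show everything in place:
- **Rosettes:** in the dish, at (250,142) and (272,142) in the top view.
- **Blocks:** in the square tray, at (138,159) and (159,159).
- **Gouge:** lengthwise in the long tray, at (362,168).
- **Stone and tape:** unmoved, and the gripper is clear of everything.

Each piece's top height matches lying flat on the tray floor, so I'm handing in.

```bash
python3 -c "from cell import *; print(job_done())"
```

```text
the job is handed in; nothing more can be done
None
```

The job is handed in at about 28 s of the 112 s allowed: all five pieces measured flat and face up in their trays, and the stone and tape measure were not moved; the hand-in returned no verdict.

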